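# Swap the guide bushes and hold the probe rod centred in the wide bore

## Task

Swap the two steel guide bushes: the one with the wide bore belongs in the round seat of the square gauge stand, and the one with the narrow bore in the middle of the flat steel bench block, both standing flat (park one on the bare bench meanwhile). Then draw the probe rod out of its wooden holder by its handle and lower it upright through the wide bore, letting it touch neither bush nor the stand, until its tip is about 15 mm below the underside of the bush, and finish while holding it there, still and centred in the bore: do not put it down or let it go. Leave the black-lidded pot and the lump of wax where they stand.

Things in the scene. Friction and masses are not known exactly. Their poses are not given: they have to be found in the camera images.
- wide_bush: Loose plain steel bush (short thick tube standing on end), 48 mm outside diameter, 36 mm tall, through bore 24 mm wide; 0.25 kg or so. Origin: centre of its underside, z up along the bore. At the start it stands on the bench block.
- narrow_bush: Loose plain steel bush, outside the same as the other (48 mm diameter, 36 mm tall) but the bore is only 8 mm; 0.3 kg or so. Origin: centre of its underside. At the start it stands in the seat of the gauge stand. The bench top at z = 0 (x 0.2 to 0.6, y -0.2 to 0.35) is bare between the things listed here where they stand, so a bush can be parked on it.
- gauge_stand: Fixed square aluminium block, 74 x 74 mm, 39 mm tall, with a round seat in its top: a recess 60 mm in diameter and 4 mm deep, and in the middle of the recess a 32 mm hole that goes down to the bench. Origin: centre of its underside, on the bench; z up.
- stand_seat (a point): Centre of the recess floor of the gauge stand, where the underside of a bush stands: 35 mm above the bench, 4 mm below the stand's rim.
- bench_block: Fixed flat square steel block, 69 x 69 mm, 15 mm tall. Origin: centre of its underside, on the bench; a bush stands on its top, 15 mm above the origin.
- rod_holder: Fixed upright wooden block, 50 x 50 mm, 88 mm tall, with a vertical 13 mm hole in the middle of its top in which the rod hangs by its collar. Origin: centre of its underside, on the bench.
- probe_rod: Loose steel probe rod, 0.12 kg or so, standing upright in the holder. Origin: on its axis at the underside of its collar (88 mm above the bench at the start); z up along the rod. Above the origin: collar 26 mm in diameter and 4 mm thick, then a round handle 18 mm in diameter from 4 to 52 mm. Below the origin: shaft 10 mm in diameter, 80 mm long.
- rod_tip (a point): Centre of the lower end of the rod's shaft, 80 mm below the rod's origin.
- lamp_neck (a point): A point of the fixed desk lamp that stands between the robot's start and the work: its thin neck rises here from a round foot 130 mm across to 0.27 m above the bench, then climbs back towards and past the robot (0.39 m high 0.15 m nearer, 0.5 m beside the base). Keep the arm clear of it.
- flux_pot: Bystander: pot with a black screw lid, 49 mm in diameter, 52 mm tall, origin under its centre. Leave it.
- beeswax: Bystander: lump of beeswax, 31 x 36 x 39 mm, origin under its centre. Leave it.

How it is judged:
On the way, in this order (a step that is already met when the one before it is completed fails the run):
1. the bushes are swapped, standing flat and released: the wide one in the gauge stand, the narrow one on the bench block (horizontal distance between wide_bush and stand_seat below 0.008 m and z of wide_bush in the frame of stand_seat between -0.003 and 0.003 m and angle between each of wide_bush, narrow_bush's own z axis and vertical below 0.06 rad and horizontal distance between narrow_bush and bench_block below 0.018 m and z of narrow_bush in the frame of bench_block between 0.012 and 0.018 m and contact force between each of wide_bush, narrow_bush and the arm below 0.2 N and contact force between each of wide_bush, narrow_bush and the fingers below 0.2 N and linear speed of each of wide_bush, narrow_bush below 0.02 m/s), for 0.2 s.
2. the probe rod is held clear above its holder (contact force between probe_rod and the fingers above 1 N and z of rod_tip in the frame of rod_holder above 0.09 m), for 0.1 s.
At the end, for the whole second after the job is handed in: Wide bush flat in the stand (8 mm), narrow one flat on the block (18 mm), both untouched; rod held by the fingers, still, upright (0.08 rad), tip 5 to 28 mm below the wide bush and within 4.5 mm of its axis, collar within 6.5 mm, touching neither bush nor stand (all of step 1 and horizontal distance between rod_tip and wide_bush below 0.0045 m and horizontal distance between probe_rod and wide_bush below 0.0065 m and z of rod_tip in the frame of wide_bush between -0.028 and -0.005 m and angle between probe_rod's own z axis and vertical below 0.08 rad and contact force between probe_rod and the fingers above 1 N and contact force between probe_rod and wide_bush below 0.1 N and contact force between probe_rod and gauge_stand below 0.1 N and linear speed of probe_rod below 0.02 m/s); the arm keeps its last pose, push and grip.
It fails at once if the rod touches a bush or the gauge stand (contact force between probe_rod and wide_bush above 0.3 N or contact force between probe_rod and narrow_bush above 0.3 N or contact force between probe_rod and gauge_stand above 0.3 N).
It fails at once if a bystander is moved by more than 20 mm (distance of any of flux_pot, beeswax from where it was at the start of the episode above 0.02 m).
It also fails if it takes over 72 s, if anything falls off the work surface, if the arm or the gripper's body presses on something with over 40 N, if the wrist force passes 120 N, or if a joint passes its speed limit or range.

## Robot

A 6-joint arm with a two-finger parallel gripper is mounted at the origin on the work surface; the furniture and walls round the work are solid. World frame = base frame: x ahead of the robot, y to its left, z up, the work surface at z = 0. Lengths are in m, angles in rad, forces in N, time in s.
With the tool pointing down it reaches from about 0.375 to 0.9 m from the base axis. Payload 3.1 kg.
Tool frame: the origin (TCP) lies on the centre line of the jaws, within the pads' length; the fingertips stand 19 mm ahead of it and the grasp point (between the pads) is the TCP; z points along the fingers, y is the line along which they close (so a half turn about z gives the same grasp; the last joint's range is limited). The gripper opens to 85 mm and grips with 20 to 120 N. Pads are 22 mm wide; open, the fingers measure 114 mm over their backs; the gripper's body (76 mm by 85 mm) begins 54 mm behind the grasp point. The pads swing forward as they close: fully open they stand 13 mm farther back than shut.
Start: joints at [-1.516, 0.527, 1.433, -0, 1.181, -0.178], TCP at [0.144, -0.608, 0.25] pointing down, gripper open.
Joint ranges: [-3.08, 3.08], [-0.75, 2.2], [0.22, 2.44], [-1.43, 4.57], [0, 2.65], [-2.85, 2.85]. Speed limits (rad/s): [2.79, 2.79, 3.14, 3.14, 3.14, 3.14].

## Interface

Orientations are given as a unit quaternion [x, y, z, w].
In Python, from station import manip gives the robot as it stands.
- The arm moves only by the tool servo_tool, never from a script. Its argument "rows" is a list that holds one entry, the list of rows, each a list of 7 numbers: the turn, a rotation vector about the tool's x, y, z in degrees, then the shift along the tool's x, y, z in m, then the gripper command: -1 is shut, 1 is fully open, values between are in proportion. In form: [[[wx, wy, wz, tx, ty, tz, jaw], ...]]. A call has 1 to 8 rows; each row shifts and turns the commanded pose from where the row before left it, along the tool's axes as they then stand; what a row does not reach is not made up. A row lasts 1/12 s, in which the tool goes at most 41.7 mm and 7.16 degrees, less where a joint would pass 70% of its speed; a pose out of reach is approached as far as the arm can. A call is refused whole if a number of a shift passes 0.0417 or a number of a turn 7.16, either way. A call with a gripper value outside its range is refused whole. The fingers move at their own pace and stop on an object; "squeeze" is the grip in N (left out, the last holds). Time passes only in rows, so rows that do not move let the fingers close. It gives the time, the measured TCP pose, the force, the opening and the grip force at its end, in the units of the state.
- manip.sense(): the state, without advancing time (a new reading comes with each control period).
- manip.snapshot(name): name is "scene" or "top" or "wrist"; returns the picture (400x640x3 uint8, blue, green, red); there is no depth.
- manip.camera_info(name): a dict with "K" (3x3 intrinsics, pixels), "k1" (the pictures are not rectified: a ray, as slopes to the right and down, at radius r is drawn at 1 + k1 r^2 times it, then the intrinsics apply), "camera_from_world" (4x4, takes a point from world to camera coordinates). Camera axes: x right, y down, z forward; pixel columns grow to the right and rows downward; lengths in m; the calibration is good to about 2 mm. A picture is of the moment at which its call begins: read the wrist's pose just before it. camera_info takes no time and is no camera call; for the wrist camera it gives the pose at the moment of the call.
- manip.sign_off(): hands the job in; it is judged then, once.
The state is a dict: "t": time; "q": joint angles; "qd": joint speeds; "tau": joint torques, N m; "tcp_pos": TCP position; "tool_rot": TCP orientation; "force": force on the tool from outside, world axes, zero at the start; "ft_torque": the same for the moment, N m; "finger_gap": opening from 0.0 (shut) to 1.0 (fully open); "gripper_force": force on a finger pad.
Only numpy, scipy, OpenCV 4.12 (cv2) and the standard library are available. Lean on these libraries where they do the work, as an engineer would, in place of code of your own. Each camera call takes 0.05 s, during which the arm holds its last target. There are 200 camera calls.

## Working session

There is one attempt and no reset: what is moved stays moved. The work goes in short steps, Python scripts to look and compute and a tool call to move; the robot and the scene stay as the last step left them, time stands still between calls to the robot, and variables do not carry over. Pictures are saved under pics/ and viewed, at most 10 in all, crops included, and the job is handed in when it is done.

Besides the shell and the picture viewer there is one more tool, called after "Emit:" by a JSON object that holds its "method" and its "body", one argument or row to a line. servo_tool: Moves the arm, as the interface text tells. Its arguments: {"type":"object","properties":{"rows":{"type":"array","items":{"type":"array","items":{"type":"array","items":{"type":"number"}}}},"squeeze":{"type":"number"}},"required":["rows"]}

```bash
ls; mkdir -p pics; python3 - <<'E'
from station import manip
import cv2,numpy as np
np.set_printoptions(precision=4,suppress=True)
for n in("scene","top"):
    cv2.imwrite(f"pics/{n}0.png",manip.snapshot(n)); c=manip.camera_info(n); print(n,c)
print(manip.sense())
E
```

```text
pics
scene {'K': array([[469.0076,   0.    , 317.2381],
       [  0.    , 469.0076, 205.0151],
       [  0.    ,   0.    ,   1.    ]]), 'k1': 0.028879047699885915, 'camera_from_world': array([[-0.6116, -0.791 ,  0.0128,  0.3607],
       [-0.6066,  0.4585, -0.6495,  0.3202],
       [ 0.5079, -0.405 , -0.7603,  1.0658],
       [ 0.    ,  0.    ,  0.    ,  1.    ]])}
top {'K': array([[396.7141,   0.    , 319.9864],
       [  0.    , 396.7141, 199.7123],
       [  0.    ,   0.    ,   1.    ]]), 'k1': -0.008806552691843465, 'camera_from_world': array([[ 0.0116, -0.9996,  0.0259,  0.0771],
       [-0.9985, -0.013 , -0.0536,  0.4899],
       [ 0.054 , -0.0252, -0.9982,  0.9386],
       [ 0.    ,  0.    ,  0.    ,  1.    ]])}
{'t': 0.1, 'q': array([-1.5165,  0.5283,  1.4338, -0.    ,  1.1814, -0.1785]), 'qd': array([-0.0002, -0.0012, -0.0018, -0.0001,  0.0001, -0.0012]), 'tau': array([ -0.0004, -44.3304, -17.8587,  -0.0002,   0.0039,  -0.    ]), 'tcp_pos': array([ 0.1442, -0.6075,  0.2495]), 'tool_rot': array([ 0.9932,  0.1161,  0.0001, -0.001 ]), 'force': array([-0.128 , -0.7002,  0.8682]), 'ft_torque': array([-0.0113, -0.0125,  0.0115]), 'gripper_force': 0.0, 'finger_gap': 0.9994993643309721}
```

View pics/scene0.png

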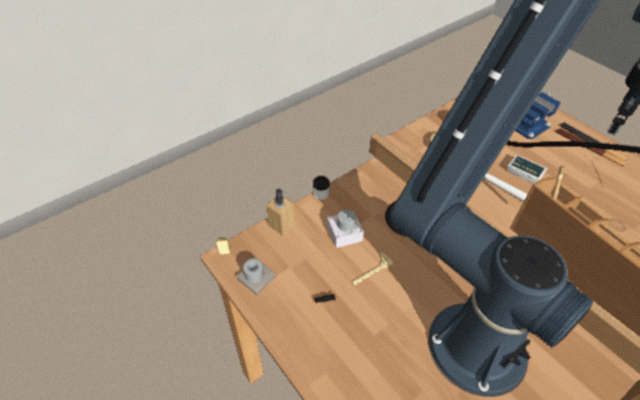

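View pics/top0.png

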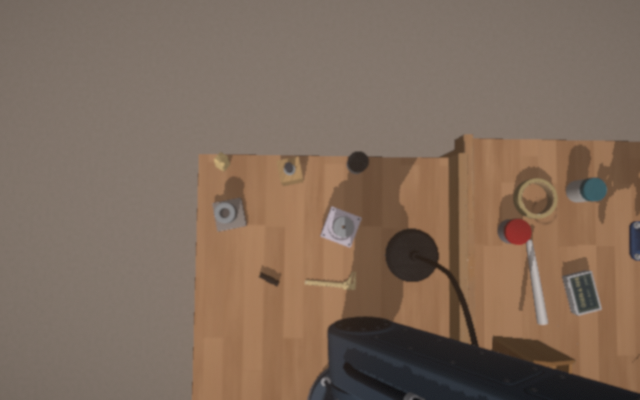

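The scene view shows: bench block with wide bush (256,273), stand with narrow bush (346,227), holder (281,213), pot (321,187), wax (223,245). In the top view these are block (231,214), stand (341,227), holder (291,170), pot (358,161), wax (221,162), lamp foot (412,255), with the neck curving to (475,345).

```bash
cat > h.py <<'E'
import cv2,numpy as np
from station import manip
np.set_printoptions(precision=4,suppress=True)
def ray(c,uv):
    K=c["K"]; d=np.array([(uv[0]-K[0,2])/K[0,0],(uv[1]-K[1,2])/K[1,1]]); s=d.copy()
    for _ in range(10): s=d/(1+c["k1"]*(s@s))
    T=c["camera_from_world"]; R=T[:3,:3]
    return -R.T@T[:3,3], R.T@np.array([s[0],s[1],1])
def onz(c,uv,z):
    o,d=ray(c,uv); return o+d*(z-o[2])/d[2]
def proj(c,p):
    T=c["camera_from_world"]; q=T[:3,:3]@np.array(p)+T[:3,3]; s=q[:2]/q[2]; s=s*(1+c["k1"]*(s@s))
    return s*np.diag(c["K"])[:2]+c["K"][:2,2]
def tri(c1,a,c2,b):
    o1,d1=ray(c1,a);o2,d2=ray(c2,b)
    t=np.linalg.lstsq(np.c_[d1,-d2],o2-o1,rcond=None)[0]
    p,q=o1+d1*t[0],o2+d2*t[1]; return (p+q)/2,np.linalg.norm(p-q)
E
python3 - <<'E'
from h import *
c=manip.camera_info("top");s=manip.camera_info("scene")
for n,uv,z in [("wide",(226,211),.051),("stand",(341,227),.039),("narrowtop",(341,226),.071),("hold",(291,170),.088),("pot",(358,161),.052),("wax",(221,162),.03),("foot",(412,255),.01),("neck270",(418,256),.27),("neck475",(475,345),.5),("ruler",(352,283),0.01)]:
    p=onz(c,uv,z);print(n,p,proj(s,p))
# neck: pair top points to scene line points by height
for uv in [(414,255),(436,266),(455,285),(468,315),(475,345)]:
    for z in (.27,.33,.39,.45,.5): 
        p=onz(c,uv,z); print(uv,z,p,proj(s,p))
print(manip.camera_info("wrist"))
i=cv2.imread("pics/top0.png"); cv2.imwrite("pics/topc.png",cv2.resize(i[140:300,190:450],None,fx=3,fy=3,interpolation=cv2.INTER_CUBIC))
E
```

```text
wide [0.4583 0.2984 0.051 ] [253.3572 265.1631]
stand [0.4246 0.0343 0.039 ] [345.4187 225.0962]
narrowtop [0.4273 0.0368 0.071 ] [344.718  217.2828]
hold [0.5498 0.1499 0.088 ] [281.3949 204.3606]
pot [ 0.5777 -0.0028  0.052 ] [320.88   181.8443]
wax [0.5737 0.3173 0.03  ] [223.454  243.2633]
foot [ 0.3591 -0.1393  0.01  ] [408.2576 216.604 ]
neck270 [ 0.3789 -0.0825  0.27  ] [402.6867 151.9161]
neck475 [ 0.2967 -0.0858  0.5   ] [454.3347  83.9746]
ruler [0.2915 0.0046 0.01  ] [387.0014 259.196 ]
(414, 255) 0.27 [ 0.3806 -0.0755  0.27  ] [399.9869 152.7785]
(414, 255) 0.33 [ 0.3855 -0.0596  0.33  ] [397.2483 134.5135]
(414, 255) 0.39 [ 0.3905 -0.0438  0.39  ] [394.2409 114.3936]
(414, 255) 0.45 [ 0.3954 -0.0279  0.45  ] [390.9219  92.1132]
(414, 255) 0.5 [ 0.3996 -0.0147  0.5   ] [387.8805  71.626 ]
(436, 266) 0.27 [ 0.3618 -0.1141  0.27  ] [417.6749 150.3097]
(436, 266) 0.33 [ 0.3684 -0.0949  0.33  ] [414.1949 132.2409]
(436, 266) 0.39 [ 0.375  -0.0757  0.39  ] [410.3709 112.3274]
(436, 266) 0.45 [ 0.3816 -0.0565  0.45  ] [406.1479  90.2644]
(436, 266) 0.5 [ 0.3871 -0.0405  0.5   ]
[... 603 characters left out ...]
0.0778  0.5   ] [437.6002  76.847 ]
(475, 345) 0.27 [ 0.2263 -0.182   0.27  ] [483.1175 170.9537]
(475, 345) 0.33 [ 0.2447 -0.1569  0.33  ] [476.5675 151.2621]
(475, 345) 0.39 [ 0.263  -0.1318  0.39  ] [469.4013 129.6496]
(475, 345) 0.45 [ 0.2814 -0.1067  0.45  ] [461.5244 105.8104]
(475, 345) 0.5 [ 0.2967 -0.0858  0.5   ] [454.3347  83.9746]
{'K': array([[333.8618,   0.    , 323.3528],
       [  0.    , 333.8618, 202.5723],
       [  0.    ,   0.    ,   1.    ]]), 'k1': 0.010428401467518627, 'camera_from_world': array([[ 0.2307, -0.973 , -0.0023, -0.6231],
       [-0.9315, -0.2215,  0.2885, -0.0379],
       [-0.2812, -0.0644, -0.9575,  0.3802],
       [ 0.    ,  0.    ,  0.    ,  1.    ]])}
```

View pics/topc.png

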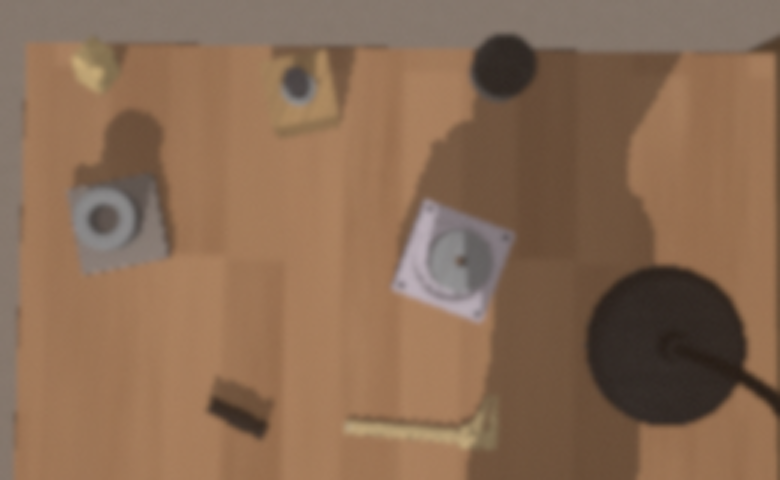

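The crop shows the stand turned about 18° with the narrow bush off-centre in its seat, the wide bush left of centre on the block, the rod handle at about (297,83), and the lamp neck rising from (665,345).

Emit:
{"method": "servo_tool", "body": {
  "rows": [
    [[0,0,0,0,0,-0.04,1],[0,0,0,0,0,-0.04,1],[0,0,0,0,0,-0.04,1],[0,0,0,0,0,-0.04,1],[0,0,0,0,0,-0.04,1],[0,0,0,0,0,-0.04,1]]
  ]
}}

```text
t: 0.6
tcp_pos: [0.1442, -0.6075, 0.4919]
tool_rot: [0.993, 0.116, 0.0, -0.0]
force: [-0.2, -1.9, -1.4]
finger_gap: 1.001
gripper_force: 0.0
```

```bash
python3 - <<'E'
from h import *
st=manip.sense(); print(st)
s=manip.camera_info("scene")
for uv in [(640,150),(600,147),(560,146),(520,145),(477,144),(455,143)]:
    o,d=ray(s,uv)
    print(uv,[ (o+d*(y-o[1])/d[1]) for y in(-.12,-.15,-.2)])
# kinematics from first pose
from scipy.optimize import least_squares
P=[((0.5283,1.4338,1.1814),np.hypot(.1442,.6075),.2495),((*st["q"][[1,2]],st["q"][4]),np.hypot(*st["tcp_pos"][:2]),st["tcp_pos"][2])]
print(P)
E
```

```text
{'t': 0.6, 'q': array([-1.5165,  0.3657,  1.0538,  0.    ,  1.7231, -0.1785]), 'qd': array([-0.0018, -0.1367, -0.9752, -0.0007,  1.1098,  0.0011]), 'tau': array([  0.3393, -42.2567, -20.6369,  -0.0049,  -0.5172,   0.    ]), 'tcp_pos': array([ 0.1442, -0.6075,  0.4919]), 'tool_rot': array([ 0.9932,  0.1162,  0.0001, -0.0005]), 'force': array([-0.1947, -1.9403, -1.4129]), 'ft_torque': array([-0.0014, -0.0241, -0.0045]), 'gripper_force': 0.0, 'finger_gap': 1.0008262358340283}
(640, 150) [array([-0.0135, -0.12  ,  0.5445]), array([-0.0086, -0.15  ,  0.5241]), array([-0.0004, -0.2   ,  0.4901])]
(600, 147) [array([ 0.0343, -0.12  ,  0.5157]), array([ 0.0413, -0.15  ,  0.494 ]), array([ 0.0529, -0.2   ,  0.4579])]
(560, 146) [array([ 0.0878, -0.12  ,  0.4791]), array([ 0.0971, -0.15  ,  0.4558]), array([ 0.1126, -0.2   ,  0.4171])]
(520, 145) [array([ 0.1503, -0.12  ,  0.4362]), array([ 0.1623, -0.15  ,  0.4111]), array([ 0.1824, -0.2   ,  0.3692])]
(477, 144) [array([ 0.2304, -0.12  ,  0.381 ]), array([ 0.2459, -0.15  ,  0.3535]), array([ 0.2718, -0.2   ,  0.3077])]
(455, 143) [array([ 0.2782, -0.12  ,  0.3494]), array([ 0.2958, -0.15  ,  0.3205]), array([ 0.3251, -0.2   ,  0.2724])]
[((0.5283, 1.4338, 1.1814), np.float64(0.6243796040871291), 0.2495), ((np.float64(0.36567602045487213), np.float64(1.053846514517806), np.float64(1.7230501439637078)), np.float64(0.6243551240407597), np.float64(0.49185413369191694))]
```

Emit:
{"method": "servo_tool", "body": {
  "rows": [
    [[0,0,0,0,0,-0.04,1],[0,0,0,0,0,-0.04,1],[0,0,0,0,0,-0.04,1],[0,0,0,0,0,-0.04,1],[0,0,0,0,0,0,1],[0,0,0,0,0,0,1]]
  ]
}}

```text
t: 1.1
tcp_pos: [0.1443, -0.6083, 0.6531]
tool_rot: [0.993, 0.116, -0.0, 0.003]
force: [0.1, 0.1, -0.7]
finger_gap: 1.0
gripper_force: 0.0
```

```bash
python3 - <<'E'
from h import *
st=manip.sense(); print(st["q"],st["tcp_pos"])
cv2.imwrite("pics/s1.png",manip.snapshot("scene"))
E
```

```text
[-1.5164  0.3854  0.6245  0.      2.1252 -0.1785] [ 0.1443 -0.6083  0.6531]
```

Emit:
{"method": "servo_tool", "body": {
  "rows": [
    [[0,0,0,0,-0.04,0,1],[0,0,0,0,-0.04,0,1],[0,0,0,0,-0.04,0,1],[0,0,0,0,-0.03,0,1],[0,0,0,0,0,0,1],[0,0,0,0,0,0,1]]
  ]
}}

```text
t: 1.65
tcp_pos: [0.1095, -0.4604, 0.6493]
tool_rot: [0.993, 0.116, 0.0, -0.001]
force: [0.3, 0.0, -0.2]
finger_gap: 0.998
gripper_force: 0.0
```

```bash
python3 - <<'E'
from h import *
st=manip.sense(); print(st["t"],st["q"],st["tcp_pos"])
E
```

```text
1.65 [-1.574   0.0991  1.0216  0.0001  2.0227 -0.2357] [ 0.1095 -0.4604  0.6493]
```

View pics/s1.png

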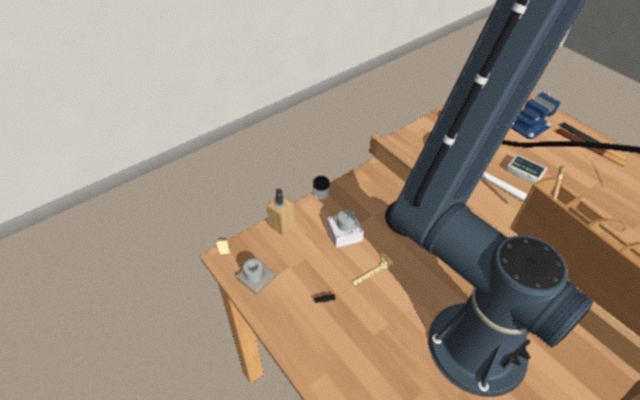

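The scene view shows the upper arm rising on the +x side of the base and the neck passing behind it on the image line from (640,150) to (505,143); the work is untouched.

```bash
python3 - <<'E'
from h import *
D=[([-1.5165,.5283,1.4338,1.1814],[.1442,-.6075,.2495]),([-1.5165,.3657,1.0538,1.7231],[.1442,-.6075,.4919]),([-1.5164,.3854,.6245,2.1252],[.1443,-.6083,.6531]),([-1.574,.0991,1.0216,2.0227],[.1095,-.4604,.6493])]
from scipy.optimize import least_squares
A=[];b=[]
for q,p in D:
    f=np.array([np.cos(q[0]),np.sin(q[0])]); n=np.array([-f[1],f[0]]); r=f@p[:2]
    print("lat",n@p[:2],"r",r)
    s2,c2,s3,c3=np.sin(q[1]),np.cos(q[1]),np.sin(q[1]+q[2]),np.cos(q[1]+q[2])
    # r=a+L1 s2+ L2 s3 + e c3 ; z=c+L1 c2+L2 c3 - e s3
    A+=[[1,0,s2,s3,c3],[0,1,c2,c3,-s3]]; b+=[r,p[2]]
x,res,rk,sv=np.linalg.lstsq(np.array(A),np.array(b),rcond=None); print(x,res,rk,sv)
E
```

```text
lat 0.11101868106939253 r 0.6144304211654991
lat 0.11101868106939253 r 0.6144304211654991
lat 0.11101359395700988 r 0.615245773619574
lat 0.11097440669321529 r 0.46004683572337374
[-0.0017 -0.0062  0.5945  0.3907  0.1175] [0.] 5 [3.4181 2.7809 0.5342 0.5162 0.1771]
```

Emit:
{"method": "servo_tool", "body": {
  "rows": [
    [[0,0,0,0.0394,-0.0035,0,1],[0,0,0,0.0394,-0.0035,0,1],[0,0,0,0.0394,-0.0035,0,1],[0,0,0,0.0394,-0.0035,0,1],[0,0,0,0.0394,-0.0035,0,1],[0,0,0,0.0394,-0.0035,0,1],[0,0,0,0.0394,-0.0035,0,1],[0,0,0,0.0394,-0.0035,0,1]]
  ]
}}

```text
t: 2.32
tcp_pos: [0.4127, -0.3623, 0.6475]
tool_rot: [0.993, 0.116, -0.001, -0.002]
force: [0.4, -1.7, 0.0]
finger_gap: 1.003
gripper_force: 0.0
```

Emit:
{"method": "servo_tool", "body": {
  "rows": [
    [[0,0,0,0.016,-0.036,0,1],[0,0,0,0.016,-0.036,0,1],[0,0,0,0.016,-0.036,0,1],[0,0,0,0.016,-0.036,0,1],[0,0,0,0.016,-0.036,0,1],[0,0,0,0.016,-0.036,0,1],[0,0,0,0.016,-0.036,0,1],[0,0,0,0.016,-0.036,0,1]]
  ]
}}

```text
t: 2.98
tcp_pos: [0.4694, -0.051, 0.6479]
tool_rot: [0.993, 0.116, -0.002, -0.001]
force: [0.7, -0.3, -0.8]
finger_gap: 1.002
gripper_force: 0.0
```

```bash
python3 - <<'E'
from h import *
st=manip.sense(); print(st)
E
```

```text
{'t': 2.9833, 'q': array([-0.3455,  0.0979,  1.0265,  0.0001,  2.0213,  0.9927]), 'qd': array([ 1.0167,  0.041 , -0.0385,  0.0014, -0.0055,  1.004 ]), 'tau': array([ -3.9767, -29.4787, -22.2716,  -0.0329,   0.1998,  -0.6779]), 'tcp_pos': array([ 0.4694, -0.051 ,  0.6479]), 'tool_rot': array([ 0.9932,  0.1161, -0.0018, -0.001 ]), 'force': array([ 0.7071, -0.2972, -0.7557]), 'ft_torque': array([ 0.0214,  0.0096, -0.0405]), 'gripper_force': 0.0, 'finger_gap': 1.0022200607444123}
```

Emit:
{"method": "servo_tool", "body": {
  "rows": [
    [[0,0,0,-0.003,-0.012,0.038,1],[0,0,0,-0.003,-0.012,0.038,1],[0,0,0,-0.003,-0.012,0.038,1],[0,0,0,-0.003,-0.012,0.038,1],[0,0,0,-0.003,-0.012,0.038,1],[0,0,0,-0.003,-0.012,0.038,1],[0,0,0,-0.003,-0.012,0.038,1],[0,0,0,-0.003,-0.012,0.038,1]]
  ]
}}

```text
t: 3.65
tcp_pos: [0.4218, 0.0362, 0.3427]
tool_rot: [0.993, 0.116, -0.002, -0.001]
force: [1.0, -0.9, -0.6]
finger_gap: 0.999
gripper_force: 0.0
```

Emit:
{"method": "servo_tool", "body": {
  "rows": [
    [[0,0,0,0,0,0.03,1],[0,0,0,0,0,0.03,1],[0,0,0,0,0,0.03,1],[0,0,0,0,0,0.0,1],[0,0,0,0,0,0,1]]
  ]
}}

```text
t: 4.07
tcp_pos: [0.4214, 0.0357, 0.2541]
tool_rot: [0.993, 0.116, -0.003, -0.001]
force: [-0.5, -0.4, 1.3]
finger_gap: 1.002
gripper_force: 0.0
```

```bash
python3 - <<'E'
from h import *
st=manip.sense(); print(st["t"],st["q"],st["tcp_pos"],st["tool_rot"])
c=manip.camera_info("wrist");i=manip.snapshot("wrist"); cv2.imwrite("pics/w1.png",i)
np.save("pics/w1.npy",c,allow_pickle=True)
for p in [(.4246,.0343,.039),(.4273,.0368,.071),(.55,.15,.088),(.458,.298,.051)]: print(p,proj(c,p))
E
```

```text
4.0667 [-0.1811  0.2525  1.9046  0.      0.9916  1.1569] [0.4214 0.0357 0.2541] [ 0.9932  0.1161 -0.0034 -0.0011]
(0.4246, 0.0343, 0.039) [326.739  171.7103]
(0.4273, 0.0368, 0.071) [325.0369 175.4045]
(0.55, 0.15, 0.088) [217.32    -8.0768]
(0.458, 0.298, 0.051) [53.746  73.2439]
```

View pics/w1.png

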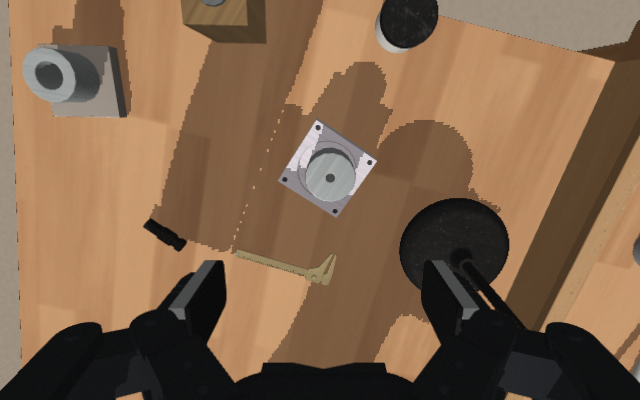

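The wrist view shows the stand with corners (317,121), (376,161), (335,217), (278,181), narrow bore at (330,178), wide bush bore at (49,76) on the block, holder at the top (225,15), and the lamp foot at (455,250).

```bash
python3 - <<'E'
from h import *
c=np.load("pics/w1.npy",allow_pickle=True).item(); i=cv2.imread("pics/w1.png")
g=cv2.cvtColor(i,cv2.COLOR_BGR2GRAY)
def dark(x,y,r,th):
    m=(g[y-r:y+r+1,x-r:x+r+1]<th).astype(np.uint8)
    n,l,s,ce=cv2.connectedComponentsWithStats(m); k=l[r,r]; return ce[k]+[x-r,y-r],s[k]
hs=cv2.cvtColor(i,cv2.COLOR_BGR2HSV)
for n,(x,y),z in [("nb",(330,178),.071),("wb",(49,76),.051)]:
    for th in (70,90): 
        u,s=dark(x,y,22,th); print(n,th,g[y,x],u,s,onz(c,u,z))
P=[onz(c,u,.039) for u in [(317,121),(376,161),(335,217),(278,181)]]
print(np.mean(P,0)); print(*[np.linalg.norm(P[k]-P[k-1]) for k in range(4)])
Q=[onz(c,u,.015) for u in [(116,45),(129,117),(52,117)]]
print(Q,(Q[0]+Q[2])/2)
cv2.imwrite("pics/w1c.png",np.hstack([cv2.resize(i[20:140,10:140],(520,480)),cv2.resize(i[105:225,270:340],(280,480))]))
E
```

```text
nb 70 73 [330.0546 178.1732] [   0    0   45   45 1998] [0.4258 0.0316 0.071 ]
nb 90 73 [329.8621 177.5   ] [18 18  9  8 58] [0.4264 0.0319 0.071 ]
wb 70 60 [49.1897 75.4547] [  9  10  26  24 464] [0.4551 0.302  0.051 ]
wb 90 60 [48.9814 75.7737] [  8  10  28  25 539] [0.4548 0.3022 0.051 ]
[0.4252 0.0347 0.039 ]
0.07328622727185055 0.072004784305422 0.07341454602829216 0.0717362916140699
[array([0.4953, 0.2655, 0.015 ]), array([0.4284, 0.2489, 0.015 ]), array([0.4096, 0.327 , 0.015 ])] [0.4524 0.2962 0.015 ]
```

View pics/w1c.png

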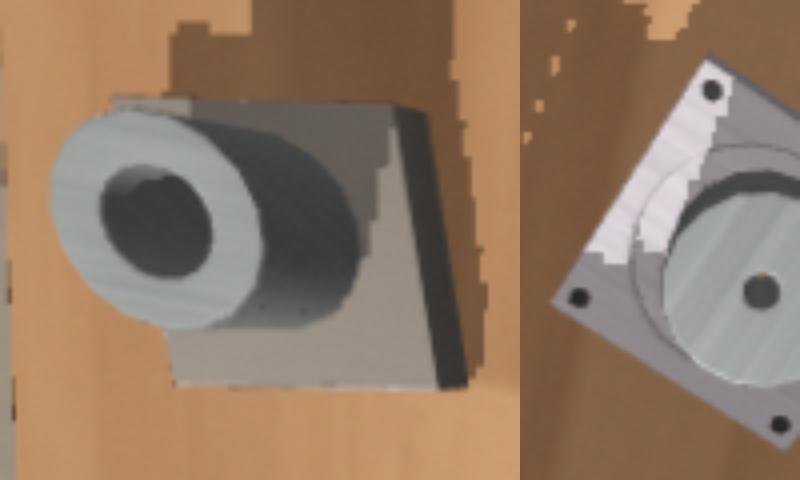

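The crop shows the block's top face corners at image (38,45), (109,46), (119,116), (53,116), with the wide bush bore clear at (49,76).

Emit:
{"method": "servo_tool", "body": {
  "rows": [
    [[0,0,0,0.0036,0.0047,0.03,1],[0,0,0,0,0,0.035,1],[0,0,0,0,0,0.035,1],[0,0,0,0,0,0.035,1],[0,0,0,0,0,0.03,1],[0,0,0,0,0,0.015,1],[0,0,0,0,0,0.01,1],[0,0,0,0,0,0,1]]
  ]
}}

```text
t: 4.78
tcp_pos: [0.4285, 0.0313, 0.0655]
tool_rot: [0.993, 0.116, 0.0, 0.0]
force: [-0.0, -0.2, 0.4]
finger_gap: 1.0
gripper_force: 0.0
```

Emit:
{"method": "servo_tool", "body": {
  "rows": [
    [[0,0,0,0,0,0,-1],[0,0,0,0,0,0,-1],[0,0,0,0,0,0,-1],[0,0,0,0,0,0,-1],[0,0,0,0,0,0,-1],[0,0,0,0,0,0,-1]]
  ],
  "squeeze": 50
}}

```text
t: 5.28
tcp_pos: [0.4283, 0.0315, 0.0679]
tool_rot: [0.993, 0.116, 0.002, 0.001]
force: [-0.0, 0.2, 6.8]
finger_gap: 0.534
gripper_force: 50.7
```

```bash
python3 - <<'E'
from h import *
st=manip.sense(); print({k:st[k] for k in("t","tcp_pos","tool_rot","force","finger_gap","gripper_force")})
c=np.load("pics/w1.npy",allow_pickle=True).item()
P=[onz(c,u,.015) for u in [(38,45),(108.75,46),(119.25,116.5),(53,116.5)]]
print(P,np.mean(P,0)); print(*[np.linalg.norm(P[k]-P[k-1]) for k in range(4)])
E
```

```text
{'t': 5.2833, 'tcp_pos': array([0.4283, 0.0315, 0.0679]), 'tool_rot': array([0.9932, 0.1165, 0.0019, 0.0006]), 'force': array([-0.0431,  0.2257,  6.7988]), 'finger_gap': 0.534348054378204, 'gripper_force': 50.65640687942505}
[array([0.4772, 0.3398, 0.015 ]), array([0.4927, 0.2723, 0.015 ]), array([0.4265, 0.2588, 0.015 ]), array([0.4104, 0.326 , 0.015 ])] [0.4517 0.2992 0.015 ]
0.06825628506365874 0.06916881139264515 0.06751893848366633 0.06904368978100638
```

Emit:
{"method": "servo_tool", "body": {
  "rows": [
    [[0,0,0,0,0,-0.01,-1],[0,0,0,0,0,-0.02,-1],[0,0,0,0,0,-0.02,-1],[0,0,0,0.0034,-0.034,0,-1],[0,0,0,0.0034,-0.034,0,-1],[0,0,0,0.0034,-0.034,0,-1],[0,0,0,0.0032,-0.0325,0,-1],[0,0,0,0,0,0,-1]]
  ]
}}

```text
t: 5.95
tcp_pos: [0.4077, 0.17, 0.1172]
tool_rot: [0.993, 0.119, 0.001, -0.001]
force: [-0.2, -0.2, -2.6]
finger_gap: 0.537
gripper_force: 53.0
```

Emit:
{"method": "servo_tool", "body": {
  "rows": [
    [[0,0,0,0,0,0,-1],[0,0,0,0,0,0,-1],[0,0,0,0,0,0,-1]]
  ]
}}

```text
t: 6.2
tcp_pos: [0.4093, 0.165, 0.1166]
tool_rot: [0.993, 0.116, 0.0, 0.0]
force: [-0.2, -0.6, -3.4]
finger_gap: 0.536
gripper_force: 53.0
```

```bash
python3 - <<'E'
from h import *
st=manip.sense(); print({k:st[k] for k in("t","tcp_pos","tool_rot","force","finger_gap","gripper_force")})
cv2.imwrite("pics/w2.png",manip.snapshot("wrist"))
E
```

```text
{'t': 6.2, 'tcp_pos': array([0.4093, 0.165 , 0.1166]), 'tool_rot': array([0.9933, 0.1157, 0.0003, 0.0001]), 'force': array([-0.1912, -0.5735, -3.3699]), 'finger_gap': 0.5364013000276171, 'gripper_force': 52.981811352074146}
```

View pics/w2.png

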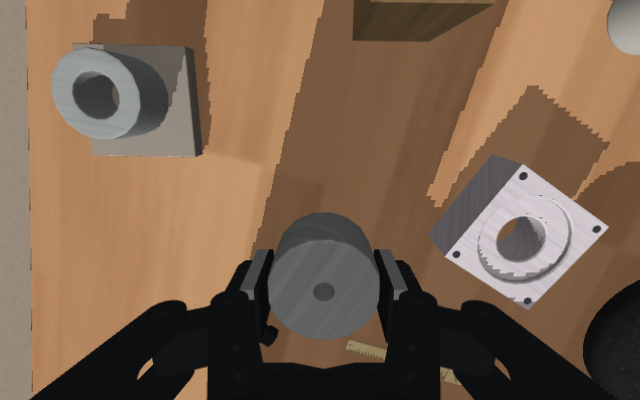

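The narrow bush hangs level between the pads (bore at (323,291)); the empty stand seat shows at (525,238).

Emit:
{"method": "servo_tool", "body": {
  "rows": [
    [[0,0,0,0,0,0.025,-1],[0,0,0,0,0,0.03,-1],[0,0,0,0,0,0.02,-1],[0,0,0,0,0,0.005,-1],[0,0,0,0,0,0,-1],[0,0,0,0,0,0,-1],[0,0,0,0,0,0,-1]]
  ]
}}

```text
t: 6.83
tcp_pos: [0.4099, 0.1654, 0.0372]
tool_rot: [0.993, 0.116, 0.001, -0.0]
force: [0.1, -0.5, -3.1]
finger_gap: 0.538
gripper_force: 53.0
```

Emit:
{"method": "servo_tool", "body": {
  "rows": [
    [[0,0,0,0,0,0.003,-1],[0,0,0,0,0,0,-1],[0,0,0,0,0,0,-1]]
  ]
}}

```text
t: 7.08
tcp_pos: [0.4094, 0.1657, 0.0339]
tool_rot: [0.993, 0.116, 0.001, -0.0]
force: [-0.3, 0.0, -2.9]
finger_gap: 0.537
gripper_force: 53.0
```

Emit:
{"method": "servo_tool", "body": {
  "rows": [
    [[0,0,0,0,0,0.002,-1],[0,0,0,0,0,0,-1],[0,0,0,0,0,0,-1]]
  ]
}}

```text
t: 7.33
tcp_pos: [0.4094, 0.1658, 0.0329]
tool_rot: [0.993, 0.116, 0.001, 0.0]
force: [-1.1, -0.6, 13.5]
finger_gap: 0.534
gripper_force: 54.7
```

Emit:
{"method": "servo_tool", "body": {
  "rows": [
    [[0,0,0,0,0,0,1],[0,0,0,0,0,0,1],[0,0,0,0,0,0,1],[0,0,0,0,0,0,1],[0,0,0,0,0,-0.02,1],[0,0,0,0,0,-0.04,1],[0,0,0,0,0,-0.04,1],[0,0,0,0.019,-0.0305,0,1]]
  ]
}}

```text
t: 8.0
tcp_pos: [0.4212, 0.1973, 0.137]
tool_rot: [0.993, 0.114, 0.003, 0.0]
force: [0.4, -0.3, -0.2]
finger_gap: 1.001
gripper_force: 0.0
```

Emit:
{"method": "servo_tool", "body": {
  "rows": [
    [[0,0,0,0.019,-0.0305,0,1],[0,0,0,0.019,-0.0305,0,1],[0,0,0,0.019,-0.0305,0,1],[0,0,0,0,0,0,1],[0,0,0,0,0,0,1],[0,0,0,0,0,0,1]]
  ]
}}

```text
t: 8.5
tcp_pos: [0.4537, 0.3014, 0.1307]
tool_rot: [0.993, 0.117, -0.001, 0.0]
force: [-0.2, -0.4, -0.9]
finger_gap: 1.003
gripper_force: 0.0
```

```bash
cat >> h.py <<'E'
def dark(i,p,th=90,r=60):
    g=cv2.cvtColor(i,cv2.COLOR_BGR2GRAY); x,y=np.int32(p)
    x0,y0=max(x-r,0),max(y-r,0); m=(g[y0:y+r,x0:x+r]<th).astype(np.uint8)
    n,l,s,ce=cv2.connectedComponentsWithStats(m,connectivity=4); k=l[y-y0,x-x0]; return ce[k]+[x0,y0],s[k][2:]
def wrist(name):
    st=manip.sense(); c=manip.camera_info("wrist"); i=manip.snapshot("wrist"); cv2.imwrite(f"pics/{name}.png",i); np.save(f"pics/{name}.npy",c,allow_pickle=True)
    print({k:st[k] for k in("t","tcp_pos","tool_rot","force","finger_gap")}); return st,c,i
def totool(st,d):
    from scipy.spatial.transform import Rotation as R
    return R.from_quat(st["tool_rot"]).inv().apply(d)
E
python3 - <<'E'
from h import *
st,c,i=wrist("w3"); u=proj(c,(.455,.302,.051)); print(u)
e,s=dark(i,u); p=onz(c,e,.051); print(e,s,p, totool(st,p-st["tcp_pos"]))
u=proj(c,(.4094,.1658,.036)); e,s=dark(i,u,90,25); print(u,e,s,onz(c,e,.036))
E
```

```text
{'t': 8.5, 'tcp_pos': array([0.4537, 0.3014, 0.1307]), 'tool_rot': array([ 0.9932,  0.1165, -0.0012,  0.0005]), 'force': array([-0.2163, -0.3731, -0.8781]), 'finger_gap': 1.0032293791341267}
[323.9884 217.6073]
[323.0579 216.574 ] [  37   36 1054] [0.4555 0.3027 0.051 ] [ 0.0023 -0.0009  0.0797]
[485.8663 306.0923] [484.4812 305.5188] [  50   50 2498] [0.4096 0.167  0.036 ]
```

Emit:
{"method": "servo_tool", "body": {
  "rows": [
    [[0,0,0,0.002,-0.001,0.03,1],[0,0,0,0,0,0.03,1],[0,0,0,0,0,0.02,1],[0,0,0,0,0,0.006,1],[0,0,0,0,0,0,1]]
  ]
}}

```text
t: 8.97
tcp_pos: [0.455, 0.3016, 0.0437]
tool_rot: [0.993, 0.115, -0.003, 0.001]
force: [0.4, 0.2, 0.9]
finger_gap: 1.002
gripper_force: 0.0
```

Emit:
{"method": "servo_tool", "body": {
  "rows": [
    [[0,0,0,0,0,0,-1],[0,0,0,0,0,0,-1],[0,0,0,0,0,0,-1],[0,0,0,0,0,0,-1],[0,0,0,0,0,0,-1],[0,0,0,0,0,0,-1]]
  ],
  "squeeze": 50
}}

```text
t: 9.47
tcp_pos: [0.4575, 0.3034, 0.0472]
tool_rot: [0.993, 0.117, 0.001, -0.0]
force: [0.2, -1.9, 5.9]
finger_gap: 0.545
gripper_force: 50.8
```

Emit:
{"method": "servo_tool", "body": {
  "rows": [
    [[0,0,0,0,0,-0.01,-1],[0,0,0,0,0,-0.04,-1],[0,0,0,0,0,-0.04,-1],[0,0,0,-0.0116,0.0317,0,-1],[0,0,0,-0.0116,0.0317,0,-1],[0,0,0,-0.0116,0.0317,0,-1],[0,0,0,-0.0116,0.0317,0,-1],[0,0,0,-0.0116,0.0317,0,-1]]
  ]
}}

```text
t: 10.13
tcp_pos: [0.4361, 0.1347, 0.1364]
tool_rot: [0.993, 0.117, 0.001, 0.0]
force: [0.8, -0.5, -2.9]
finger_gap: 0.543
gripper_force: 53.1
```

Emit:
{"method": "servo_tool", "body": {
  "rows": [
    [[0,0,0,-0.0116,0.0317,0,-1],[0,0,0,-0.0116,0.0317,0,-1],[0,0,0,-0.0116,0.0317,0,-1],[0,0,0,0,0,0,-1],[0,0,0,0,0,0,-1],[0,0,0,0,0,0,-1],[0,0,0,0,0,0,-1]]
  ]
}}

```text
t: 10.72
tcp_pos: [0.4248, 0.0361, 0.1357]
tool_rot: [0.993, 0.117, 0.0, -0.0]
force: [0.4, 0.7, -3.3]
finger_gap: 0.539
gripper_force: 53.2
```

```bash
python3 - <<'E'
from h import *
st,c,i=wrist("w4")
print("tcp px",proj(c,st["tcp_pos"]+[0,0,.004]))
cv2.imwrite("pics/w4c.png",i[100:400,120:520])
E
```

```text
{'t': 10.7167, 'tcp_pos': array([0.4248, 0.0361, 0.1357]), 'tool_rot': array([ 0.9932,  0.1167,  0.0002, -0.0001]), 'force': array([ 0.3712,  0.6866, -3.3093]), 'finger_gap': 0.5394502609280889}
tcp px [324.986  289.5643]
```

View pics/w4c.png

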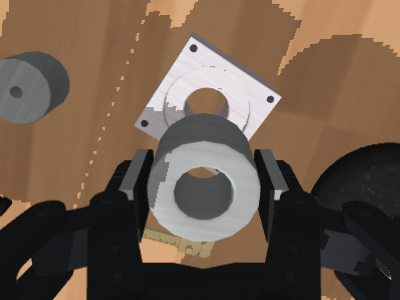

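The wide bush is held level over the stand, its bore at full-image (324,293); stand corners at (313,135), (401,198), (255,226).

```bash
python3 - <<'E'
from h import *
c=np.load("pics/w4.npy",allow_pickle=True).item()
st=manip.sense()
a,b,t=[onz(c,u,.039) for u in[(401,198),(255,226),(313,135)]]
m=(a+b)/2; bu=onz(c,(324,293),st["tcp_pos"][2]+.004)
print(m,np.linalg.norm(a-b)/2**.5,np.linalg.norm(a-t),bu,totool(st,m-bu),totool(st,np.array([.4252,.0347,.039])-bu))
E
```

```text
[0.4249 0.0342 0.039 ] 0.0732870713793998 0.07369555349123977 [0.4231 0.0361 0.1396] [0.0013 0.0023 0.1006] [0.0017 0.0018 0.1006]
```

Emit:
{"method": "servo_tool", "body": {
  "rows": [
    [[0,0,0,0.0015,0.002,0.02,-1],[0,0,0,0,0,0.025,-1],[0,0,0,0,0,0.015,-1],[0,0,0,0,0,0.003,-1],[0,0,0,0,0,0,-1],[0,0,0,0,0,0,-1],[0,0,0,0,0,0,-1]]
  ]
}}

```text
t: 11.35
tcp_pos: [0.4274, 0.0339, 0.0731]
tool_rot: [0.993, 0.117, 0.001, 0.0]
force: [-0.2, -0.6, -2.3]
finger_gap: 0.54
gripper_force: 53.1
```

Emit:
{"method": "servo_tool", "body": {
  "rows": [
    [[0,0,0,0,0,0.003,-1],[0,0,0,0,0,0,-1],[0,0,0,0,0,0,-1]]
  ]
}}

```text
t: 11.6
tcp_pos: [0.4269, 0.0335, 0.0697]
tool_rot: [0.993, 0.116, 0.0, 0.0]
force: [0.2, -0.1, -3.9]
finger_gap: 0.541
gripper_force: 53.2
```

Emit:
{"method": "servo_tool", "body": {
  "rows": [
    [[0,0,0,0,0,0.002,-1],[0,0,0,0,0,0,-1],[0,0,0,0,0,0,-1]]
  ]
}}

```text
t: 11.85
tcp_pos: [0.427, 0.0335, 0.0674]
tool_rot: [0.993, 0.116, 0.0, 0.0]
force: [0.3, -0.6, -1.6]
finger_gap: 0.543
gripper_force: 53.3
```

Emit:
{"method": "servo_tool", "body": {
  "rows": [
    [[0,0,0,0,0,0.001,-1],[0,0,0,0,0,0,-1],[0,0,0,0,0,0,-1]]
  ]
}}

```text
t: 12.1
tcp_pos: [0.427, 0.0335, 0.0673]
tool_rot: [0.993, 0.116, 0.001, 0.0]
force: [-2.1, 0.6, 11.1]
finger_gap: 0.54
gripper_force: 54.4
```

Emit:
{"method": "servo_tool", "body": {
  "rows": [
    [[0,0,0,0,0,0,1],[0,0,0,0,0,0,1],[0,0,0,0,0,0,1],[0,0,0,0,0,0,1],[0,0,0,0,0,-0.02,1],[0,0,0,0,0,-0.03,1],[0,0,0,0.0034,-0.0332,-0.03,1],[0,0,0,0.0034,-0.0332,0,1]]
  ]
}}

```text
t: 12.77
tcp_pos: [0.4217, 0.0968, 0.1478]
tool_rot: [0.993, 0.114, 0.005, 0.001]
force: [0.7, 0.4, 0.1]
finger_gap: 1.0
gripper_force: 0.0
```

Emit:
{"method": "servo_tool", "body": {
  "rows": [
    [[0,0,0,0.0034,-0.0332,0,1],[0,0,0,0.0034,-0.0332,0,1],[0,0,0,0,0,0,1],[0,0,0,0,0,0,1],[0,0,0,0,0,0,1]]
  ]
}}

```text
t: 13.18
tcp_pos: [0.4094, 0.1634, 0.144]
tool_rot: [0.993, 0.117, -0.0, 0.0]
force: [-0.1, 0.5, -0.4]
finger_gap: 0.999
gripper_force: 0.0
```

```bash
python3 - <<'E'
from h import *
st,c,i=wrist("w5")
u=proj(c,(.4096,.167,.036)); e,s=dark(i,u,90,20); p=onz(c,e,.036); print(u,e,s,p,totool(st,p-st["tcp_pos"]))
u=proj(c,(.425,.0345,.071)); e,s=dark(i,u,90,40);print(u,e,s,onz(c,e,.071))
cv2.imwrite("pics/w5c.png",i)
E
```

```text
{'t': 13.1833, 'tcp_pos': array([0.4094, 0.1634, 0.144 ]), 'tool_rot': array([ 0.9932,  0.1167, -0.0002,  0.0001]), 'force': array([-0.0787,  0.473 , -0.4353]), 'finger_gap': 0.9993543046275706}
[319.6076 205.472 ] [320.2917 208.1083] [ 13  11 120] [0.4078 0.1661 0.036 ] [-0.001 -0.003  0.108]
[526.5215 245.2996] [525.9012 246.7734] [ 37  35 931] [0.424  0.0345 0.071 ]
```

View pics/w5c.png

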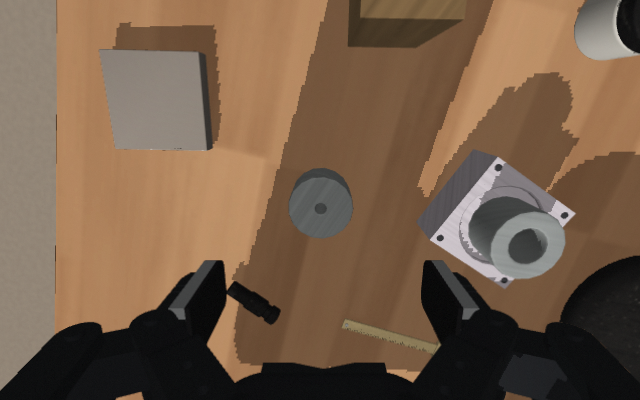

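The wide bush sits upright in the seat (bore (526,247)), the narrow bush stands on the bench (bore (320,208)), and the empty block's top corners are at (100,50), (203,53), (210,150), (119,150).

Emit:
{"method": "servo_tool", "body": {
  "rows": [
    [[0,0,0,-0.001,-0.003,0.03,1],[0,0,0,0,0,0.035,1],[0,0,0,0,0,0.03,1],[0,0,0,0,0,0.015,1],[0,0,0,0,0,0.003,1],[0,0,0,0,0,0,1]]
  ]
}}

```text
t: 13.73
tcp_pos: [0.4077, 0.165, 0.0301]
tool_rot: [0.993, 0.115, -0.001, 0.0]
force: [0.5, -0.9, 0.1]
finger_gap: 1.001
gripper_force: 0.0
```

Emit:
{"method": "servo_tool", "body": {
  "rows": [
    [[0,0,0,0,0,0,-1],[0,0,0,0,0,0,-1],[0,0,0,0,0,0,-1],[0,0,0,0,0,0,-1],[0,0,0,0,0,0,-1],[0,0,0,0,0,0,-1]]
  ],
  "squeeze": 50
}}

```text
t: 14.23
tcp_pos: [0.4088, 0.1661, 0.0326]
tool_rot: [0.993, 0.117, 0.001, 0.0]
force: [0.6, -2.8, 5.7]
finger_gap: 0.533
gripper_force: 50.8
```

```bash
python3 - <<'E'
from h import *
c=np.load("pics/w5.npy",allow_pickle=True).item(); st=manip.sense()
P=[onz(c,u,.015) for u in [(100,50),(203,53),(210,150),(119,150)]]
m=np.mean(P,0); print(m); print(*[np.linalg.norm(P[k]-P[k-1]) for k in range(4)]); print(st["tcp_pos"],totool(st,m-st["tcp_pos"]))
E
```

```text
[0.4519 0.297  0.015 ]
0.06888802087373652 0.07081508524707238 0.06720880029515512 0.06829550389659635
[0.4088 0.1661 0.0326] [ 0.0722 -0.1174  0.0178]
```

Emit:
{"method": "servo_tool", "body": {
  "rows": [
    [[0,0,0,0,0,-0.01,-1],[0,0,0,0,0,-0.02,-1],[0,0,0,0,0,-0.02,-1],[0,0,0,0.0181,-0.0295,0,-1],[0,0,0,0.0181,-0.0295,0,-1],[0,0,0,0.0181,-0.0295,0,-1],[0,0,0,0.0181,-0.0295,0,-1],[0,0,0,0,0,0,-1]]
  ]
}}

```text
t: 14.9
tcp_pos: [0.4554, 0.3039, 0.0827]
tool_rot: [0.993, 0.118, 0.005, -0.002]
force: [0.8, -0.4, -2.5]
finger_gap: 0.534
gripper_force: 53.0
```

Emit:
{"method": "servo_tool", "body": {
  "rows": [
    [[0,0,0,0,0,0.01,-1],[0,0,0,0,0,0.015,-1],[0,0,0,0,0,0.003,-1],[0,0,0,0,0,0,-1],[0,0,0,0,0,0,-1],[0,0,0,0,0,0,-1]]
  ]
}}

```text
t: 15.4
tcp_pos: [0.4512, 0.2972, 0.0534]
tool_rot: [0.993, 0.116, -0.0, 0.0]
force: [-1.0, -0.7, -2.8]
finger_gap: 0.537
gripper_force: 53.0
```

Emit:
{"method": "servo_tool", "body": {
  "rows": [
    [[0,0,0,0,0,0.003,-1],[0,0,0,0,0,0,-1],[0,0,0,0,0,0,-1]]
  ]
}}

```text
t: 15.65
tcp_pos: [0.4513, 0.2976, 0.0504]
tool_rot: [0.993, 0.116, 0.0, -0.0]
force: [0.2, 0.3, -3.0]
finger_gap: 0.535
gripper_force: 53.0
```

Emit:
{"method": "servo_tool", "body": {
  "rows": [
    [[0,0,0,0,0,0.0025,-1],[0,0,0,0,0,0,-1],[0,0,0,0,0,0,-1]]
  ]
}}

```text
t: 15.9
tcp_pos: [0.4512, 0.2978, 0.0476]
tool_rot: [0.993, 0.116, -0.0, 0.0]
force: [0.3, 0.5, -2.4]
finger_gap: 0.535
gripper_force: 53.0
```

Emit:
{"method": "servo_tool", "body": {
  "rows": [
    [[0,0,0,0,0,0.001,-1],[0,0,0,0,0,0,-1],[0,0,0,0,0,0,-1]]
  ]
}}

```text
t: 16.15
tcp_pos: [0.4511, 0.2978, 0.0475]
tool_rot: [0.993, 0.116, 0.0, -0.0]
force: [-1.8, -0.4, 5.7]
finger_gap: 0.538
gripper_force: 53.9
```

Emit:
{"method": "servo_tool", "body": {
  "rows": [
    [[0,0,0,0,0,0,1],[0,0,0,0,0,0,1],[0,0,0,0,0,0,1],[0,0,0,0,0,0,1],[0,0,0,0,0,-0.03,1],[0,0,0,0,0,-0.04,1],[0,0,0,0,0,-0.04,1],[0,0,0,0,0,-0.04,1]]
  ]
}}

```text
t: 16.82
tcp_pos: [0.4507, 0.2975, 0.1978]
tool_rot: [0.993, 0.116, -0.001, 0.0]
force: [0.1, 0.5, -0.6]
finger_gap: 0.999
gripper_force: 0.0
```

Emit:
{"method": "servo_tool", "body": {
  "rows": [
    [[0,0,0,0.007,0.032,-0.04,1],[0,0,0,0.007,0.032,-0.02,1],[0,0,0,0.007,0.032,0,1],[0,0,0,0.007,0.032,0,1],[0,0,0,0.007,0.032,0,1],[0,0,0,0,0,0,1],[0,0,0,0,0,0,1],[0,0,0,0,0,0,1]]
  ]
}}

```text
t: 17.48
tcp_pos: [0.5188, 0.156, 0.2485]
tool_rot: [0.993, 0.116, -0.001, -0.0]
force: [0.4, -0.0, -0.1]
finger_gap: 1.001
gripper_force: 0.0
```

```bash
python3 - <<'E'
from h import *
st,c,i=wrist("w6")
print(proj(c,(.55,.15,.14)),proj(c,(.55,.15,.088)),proj(c,(.452,.298,.051)),proj(c,(.424,.0345,.071)))
E
```

```text
{'t': 17.4833, 'tcp_pos': array([0.5188, 0.156 , 0.2485]), 'tool_rot': array([ 0.9933,  0.1158, -0.0006, -0.0003]), 'force': array([ 0.4455, -0.0285, -0.1213]), 'finger_gap': 1.0013785437141827}
[342.9774 167.2547] [339.6247 155.7613] [172.5273 210.4241] [417.8194 297.5697]
```

View pics/w6.png

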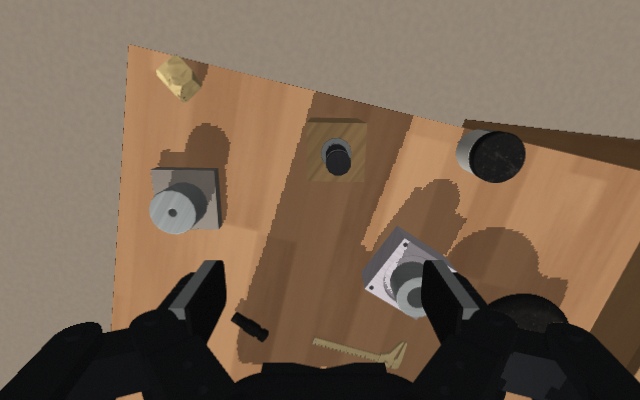

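The narrow bush stands in the middle of the block (bore (173,212)); the rod's black handle top is at about (338,162), and the holder's top corners are at (308,123), (366,123), (366,181), (312,182).

```bash
python3 - <<'E'
from h import *
c=np.load("pics/w6.npy",allow_pickle=True).item(); i=cv2.imread("pics/w6.png"); st=manip.sense()
for th in(40,50,60):
    e,s=dark(i,(338,162),th,25); print(th,e,s)
P=[onz(c,u,.088) for u in [(308,123),(366,123),(366,181),(312,182)]]
m=np.mean(P,0); print(m,*[np.linalg.norm(P[k]-P[k-1]) for k in range(4)])
t=onz(c,(338,162),.14); print(t,totool(st,t-st["tcp_pos"]),totool(st,m-st["tcp_pos"]))
g=cv2.cvtColor(i,cv2.COLOR_BGR2GRAY); print(g[134:184:2,320:360:2])
for n,p in (("nb",(173,212)),): e,s=dark(i,p,100,15); print(e,s,onz(c,e,.051))
E
```

```text
40 [337.2076 160.1697] [ 24  30 554]
50 [337.3609 159.8786] [ 25  31 593]
60 [337.2344 159.7305] [ 25  32 627]
[0.552  0.1519 0.088 ] 0.050307347481642235 0.048136388690804374 0.04935103984914889 0.04717016894170951
[0.5528 0.1543 0.14  ] [0.0329 0.0102 0.1085] [0.0316 0.0124 0.1605]
[[ 95  97  91  90  92  94  93  94  97  98  95  88  92 101 106 103 102 100
  104 106]
 [ 98  94  89  90  94  94  93  96  98  97  88  91 101 105 104 102 100 101
  106 106]
 [ 95  90  89  93  93  91  76  78  85  88  73  98 103 107 104 102 101 104
  109 106]
 [ 91  90  91  93  82  96  97  96  95  97  98  98  87 103 101  99 103 107
  106 105]
 [ 91  91  92  94  96  97  95  95  97  98  98  95  97  89 100 103 105 107
  104 104]
 [ 89  92  87  97  96  93  58  45  45  42  79  96  97  98  99 105 107 106
  104 100]
 [ 92  83  95  96  72  43  25  26  25  26  26  34  90  98  98  82 106 105
  101  96]
 [ 92  90  96  93  39  25  25  25  24  25  24  25  31  98  97  95 105 103
   96  93]
 [ 93  95  95  87  23  25  31  65  56  56  56  55  23  65  93  93 105  97
   96  96]
 [ 92  95  94  22  23  57  28  31  37  38  37  36 
[... 664 characters left out ...]
 35  35  37  36  34  35  35 102 103 101
  103 108]
 [103 103 104 101  53  34  35  36  35  36  36  36  35  36  70 104 102 101
  107  99]
 [104 103 101 100  99  42  34  34  35  34  35  34  34  38 103 102 102 107
  105  95]
 [106 103 100 101 105 108  97  32  32  33  33  39 102 104 102 101 104 105
   97  98]
 [102 101 101 103 106 105 103  99  92  93  99 106 103 103 102 103 109  98
   97 102]
 [101 101 102 106 106 104 101  95  94  99 105 104 102 102 102 107  98  96
  100  99]
 [100 102 106 105 103 103  95  94  96 104 105 102 102 102 106 101  96  99
  101  98]
 [ 93  93  93  94  94  93  93  94  95  96  96  98  98  98  98  97  95  91
   90  91]]
[172.3462 212.3462] [ 8  8 52] [0.4499 0.298  0.051 ]
```

Emit:
{"method": "servo_tool", "body": {
  "rows": [
    [[0,0,0,0.0325,0.011,0,1],[0,0,0,0,0,0.035,1],[0,0,0,0,0,0.04,1],[0,0,0,0,0,0.035,1],[0,0,0,0,0,0.015,1],[0,0,0,0,0,0.004,1],[0,0,0,0,0,0,1],[0,0,0,0,0,0,1]]
  ]
}}

```text
t: 18.2
tcp_pos: [0.554, 0.1537, 0.1207]
tool_rot: [0.993, 0.117, 0.001, -0.0]
force: [-0.2, 0.8, 1.3]
finger_gap: 0.999
gripper_force: 0.0
```

Emit:
{"method": "servo_tool", "body": {
  "rows": [
    [[0,0,0,0,0,0,-1],[0,0,0,0,0,0,-1],[0,0,0,0,0,0,-1],[0,0,0,0,0,0,-1],[0,0,0,0,0,0,-1],[0,0,0,0,0,0,-1],[0,0,0,0,0,0,-1],[0,0,0,0,0,0,-1]]
  ],
  "squeeze": 50
}}

```text
t: 18.87
tcp_pos: [0.5538, 0.1527, 0.1204]
tool_rot: [0.993, 0.116, 0.0, 0.0]
force: [-1.9, 0.3, 5.3]
finger_gap: 0.2
gripper_force: 48.7
```

Emit:
{"method": "servo_tool", "body": {
  "rows": [
    [[0,0,0,0,0,-0.008,-1],[0,0,0,0,0,-0.015,-1],[0,0,0,0,0,-0.02,-1],[0,0,0,0,0,-0.025,-1],[0,0,0,0,0,-0.025,-1],[0,0,0,0,0,-0.025,-1],[0,0,0,0,0,-0.012,-1],[0,0,0,0,0,0,-1]]
  ]
}}

```text
t: 19.53
tcp_pos: [0.5553, 0.1528, 0.2533]
tool_rot: [0.993, 0.116, 0.003, 0.0]
force: [-0.0, -0.1, -0.3]
finger_gap: 0.197
gripper_force: 48.9
```

Emit:
{"method": "servo_tool", "body": {
  "rows": [
    [[0,0,0,0,0,0,-1],[0,0,0,0,0,0,-1],[0,0,0,0,0,0,-1]]
  ]
}}

```text
t: 19.78
tcp_pos: [0.5524, 0.1525, 0.2483]
tool_rot: [0.993, 0.116, -0.002, -0.0]
force: [-0.0, -0.4, -0.8]
finger_gap: 0.194
gripper_force: 48.9
```

```bash
python3 - <<'E'
from h import *
st,c,i=wrist("w7"); t=st["tcp_pos"]
for d in (.02,-.028,-.032,-.112): print(d,proj(c,t+[0,0,d]))
g=cv2.cvtColor(i,cv2.COLOR_BGR2GRAY)
print(g[130:290:4,296:352:2])
E
```

```text
{'t': 19.7833, 'tcp_pos': array([0.5524, 0.1525, 0.2483]), 'tool_rot': array([ 0.9932,  0.1161, -0.0018, -0.0001]), 'force': array([-0.0469, -0.3956, -0.8106]), 'finger_gap': 0.19441176858485312}
0.02 [325.1975 313.6084]
-0.028 [324.7797 254.8602]
-0.032 [324.7551 251.3965]
-0.112 [324.4233 204.6721]
[[152 153 152 ...  58 144 144]
 [153 151 145 ...  90  90  88]
 [152 145  96 ...  91  89  89]
 ...
 [ 66  12  13 ...  11  12  26]
 [ 37  12  11 ...  12  12  19]
 [ 17  17  15 ...  12  19  18]]
```

```bash
python3 - <<'E'
from h import *
c=np.load("pics/w7.npy",allow_pickle=True).item(); i=cv2.imread("pics/w7.png")
h=cv2.cvtColor(i,cv2.COLOR_BGR2HSV); 
for r in range(186,262,3): print(r,"".join("#" if s<60 and v>60 else ("b" if v<=60 else ".") for s,v in zip(h[r,290:362,1],h[r,290:362,2])))
st=manip.sense(); s=manip.camera_info("scene"); j=manip.snapshot("scene"); cv2.imwrite("pics/s7.png",j)
H=cv2.cvtColor(j,cv2.COLOR_BGR2HSV); t=st["tcp_pos"]
for d in(.02,-.028,-.032,-.112): print(d,proj(s,t+[0,0,d]))
u=proj(s,t+[0,0,-.07]).astype(int)
for r in range(u[1]-24,u[1]+30): print(r,u[0]-24,"".join("#" if a<60 and v>60 else ("b" if v<=60 else ".") for a,v in zip(H[r,u[0]-24:u[0]+24,1],H[r,u[0]-24:u[0]+24,2])))
E
```

```text
186 ........................................................................
189 ........................................................................
192 ........................................................................
195 ........................................................................
198 ........................................................................
201 ........................................................................
204 ............................##########..................................
207 ...........................b############................................
210 ...........................#############................................
213 ..........................##############................................
216 ..........................##############................................
219 ..........................##############................................
222 ..........................###############...............................
225 ..........................###############...............................
228 ..................
[... 3385 characters left out ...]
################
198 254 ####################............##############..
199 254 ###################...............###########...
200 254 ##################..................######......
201 254 ################.....................####.......
202 254 ###############.......................#.........
203 254 ##############..................................
204 254 #############...................................
205 254 #############...................................
206 254 #############...................................
207 254 #############...................................
208 254 #############...................................
209 254 #############...................................
```

```bash
python3 - <<'E'
from h import *
c=np.load("pics/w7.npy",allow_pickle=True).item(); t=np.array([.5524,.1525,.2483])
up=np.array([.973,.2305,0])
i=cv2.imread("pics/w7.png"); h=cv2.cvtColor(i,cv2.COLOR_BGR2HSV)
m=(h[...,1]<60)
for col in (318,320,323,326): 
    r=[k for k in range(180,230) if m[k,col]]; print(col,r[0])
tip=onz(c,(323.3,r[0] if False else 202.5),t[2]-.1124)-.005*up
col=onz(c,(323.3,231.8),t[2]-.0324)-.013*up
print("tip-tcp",tip-t,"collar-tcp",col-t,"tilt",(tip-col)[:2]/.08)
b=onz(c,(323.3,202.5),t[2]-.1124); print(b)
for q in (t+[0,0,-.1124],t+[0,0,-.0324]): print(q,proj(c,q+.005*up),proj(c,q+.013*up))
E
```

```text
318 204
320 203
323 202
326 204
tip-tcp [-0.0035  0.     -0.1124] collar-tcp [-0.0025  0.0002 -0.0324] tilt [-0.0128 -0.0019]
[0.5538 0.1537 0.1359]
[0.5524 0.1525 0.1359] [324.4545 198.1073] [324.4661 187.5788]
[0.5524 0.1525 0.2159] [324.8025 242.168 ] [324.8241 227.4308]
```

Emit:
{"method": "servo_tool", "body": {
  "rows": [
    [[0,0,0,-0.0213,0.0124,0,-1],[0,0,0,-0.0213,0.0124,0,-1],[0,0,0,-0.0213,0.0124,0,-1],[0,0,0,-0.0213,0.0124,0,-1],[0,0,0,-0.0213,0.0124,0,-1],[0,0,0,-0.0213,0.0124,0,-1],[0,0,0,-0.0213,0.0124,0,-1],[0,0,0,0,0,0,-1]]
  ]
}}

```text
t: 20.55
tcp_pos: [0.4242, 0.0325, 0.2489]
tool_rot: [0.993, 0.115, -0.003, -0.0]
force: [-1.0, 0.7, -1.6]
finger_gap: 0.199
gripper_force: 49.0
```

Emit:
{"method": "servo_tool", "body": {
  "rows": [
    [[0,0,0,0,0,0,-1],[0,0,0,0,0,0,-1],[0,0,0,0,0,0,-1],[0,0,0,0,0,0,-1]]
  ]
}}

```text
t: 20.88
tcp_pos: [0.4293, 0.0342, 0.2498]
tool_rot: [0.993, 0.117, 0.0, 0.0]
force: [-0.2, 1.0, -1.5]
finger_gap: 0.19
gripper_force: 49.0
```

```bash
python3 - <<'E'
from h import *
st,c,i=wrist("w8"); up=np.array([.973,.2305,0]); t=st["tcp_pos"]
b=np.array([.4245,.034,.071]); print("bore centre px",proj(c,b),"bore top",proj(c,b+.012*up),"outer top",proj(c,b+.024*up),"tip edge",proj(c,t+[-.003,0,-.1124]+.005*up))
g=cv2.cvtColor(i,cv2.COLOR_BGR2GRAY)
for r in range(154,232,2): print(r,"".join("%x"%(v//16) for v in g[r,284:366]))
E
```

```text
{'t': 20.8833, 'tcp_pos': array([0.4293, 0.0342, 0.2498]), 'tool_rot': array([0.9932, 0.1166, 0.0003, 0.    ]), 'force': array([-0.2298,  0.9925, -1.4748]), 'finger_gap': 0.19041940933941723}
bore centre px [323.1848 188.9963] bore top [323.1971 176.4327] outer top [323.2097 163.5823] tip edge [323.3983 202.4179]
154 666666666777adddddedeeeddba99999a9999999999999999999888999999999987666666666666666
156 66666666668ceedddddddddeda99999999999999999999999999999988999999999987666666666666
158 6666666679deeeeeedcdeeeed999999999998776667889999999999999889999999999987666666666
160 666666679eeeededddeeeeda99999975555444545455444556899999999988999999999999b8666666
162 6666667ceeeeeedceeeeeeeea986545545554555444454444545589999999988999999999aeedb8666
164 666667ceeeeeecdeeeeeeeed544444444444556776654444444444457999999889999999adeeeeedb8
166 66669eedddddcdeeeeeeed94444445899aaaaaaaaaaaaaa9986444444699999997999999aeeeeeeeee
168 667beeeeeedcbeeeeeeed5444468aaaaaaaaaaaaaaaaaaaaaaa99644445799999989999adeeeeeeeee
170 67ceeeeeeedbeeeeeed94458aabbbbbbbbbbbabaaaaaaaaaaaaaaa996444699999889addeeeeeeed64
17
[... 1907 characters left out ...]
6766
216 7777777777777777777777777777777754444444444444799999999886666677766766666666766777
218 7777777777777777777777777777777644444444444444445999999766666776766666666666767767
220 7777777777777777777777777777777644444444444444322499986666666776667666666666776666
222 7777777777777777777777777777777644444444444444436999766666667677666666666666677767
224 7777777777777777777777777777777644444444444444599986666666677777666666666667766666
226 7777777777777777777777777777777644444444444444479766666666676776666666666666667666
228 7777777777777777777777777777776544444444444444456666666666767776666666666677666667
230 7777777777777777777777777777777544444444444444456666666666667766666666666767666666
```

```bash
cat >> h.py <<'E'
UP=np.array([.973,.2305,0])
def tipmeas(st,c,i,rows=(196,212)):
    pass
E
python3 - <<'E'
from h import *
c=np.load("pics/w8.npy",allow_pickle=True).item(); st=manip.sense(); t=st["tcp_pos"]; print(t)
b=onz(c,(323.3,189),.071); tip=onz(c,(323.2,202),t[2]-.1124)-.005*UP
print(b,tip,b-tip,totool(st,b-tip), "tip-tcp",tip-np.array([.4293,.0342,.2498]))
E
```

```text
[0.4292 0.0343 0.2498]
[0.4245 0.0339 0.071 ] [0.4266 0.0344 0.1374] [-0.0021 -0.0005 -0.0664] [-0.0022  0.      0.0664] tip-tcp [-0.0027  0.0002 -0.1124]
```

Emit:
{"method": "servo_tool", "body": {
  "rows": [
    [[0,0,0,-0.002,0,0.015,-1],[0,0,0,0,0,0.02,-1],[0,0,0,0,0,0.015,-1],[0,0,0,0,0,0,-1],[0,0,0,0,0,0,-1],[0,0,0,0,0,0,-1],[0,0,0,0,0,0,-1],[0,0,0,0,0,0,-1]]
  ]
}}

```text
t: 21.6
tcp_pos: [0.4273, 0.0333, 0.2008]
tool_rot: [0.993, 0.116, 0.001, 0.0]
force: [-0.2, 0.1, -1.7]
finger_gap: 0.199
gripper_force: 49.0
```

```bash
python3 - <<'E'
from h import *
st,c,i=wrist("w9"); t=st["tcp_pos"]
b=np.array([.4245,.0339,.071]); print("bore centre",proj(c,b),"bore top",proj(c,b+.012*UP),"tip edge",proj(c,t+[-.0027,0,-.1124]+.005*UP))
g=cv2.cvtColor(i,cv2.COLOR_BGR2GRAY)
for r in range(164,226,2): print(r,"".join("%x"%(v//16) for v in g[r,284:366]))
E
```

```text
{'t': 21.6, 'tcp_pos': array([0.4273, 0.0333, 0.2008]), 'tool_rot': array([0.9932, 0.1162, 0.001 , 0.0003]), 'force': array([-0.1665,  0.1439, -1.6709]), 'finger_gap': 0.19873192207453821}
bore centre [322.6132 201.9892] bore top [322.6093 187.3079] tip edge [323.3484 202.3016]
164 7777aeeeeeeeedddeeeeed9aaaaaa9a9999aaaa9aaaaaaa9999a9a99aaa9899999999a999997666666
166 777aeeeeeeeeedeeeeeaaa9999aa9877655555555555555679aa999a99a99988999999999a99998666
168 78deeeeeeeeddeeeeeeeeaaa9975555555555555555555555555899999a9a99988999999999a99aeda
170 8deeeeeeeddeeeeeeeeeea975555555555555555555555555554555799999a99998999a9999999aeee
172 eeeeeeeedeeeeeeeeeee75555555555555555555555555555555555555899999a99899999a999aeeee
174 eeeeeeecdeeeeeeeeee754455555556889aaaaabaaaaa876655454544456aa9999a988999999aaeeee
176 eeeeedbbeeeeeeeeea544545458aaaaaabbbbbbbbbbbb97777777544444457aaa99998899999aeeeee
178 eeeeecceeeeeeeee74454568abbbbbbbbbbabaaaaaaabaaaaaaaaaa86544445899aa99799adeeeeeee
180 eeeedbaeeeeeeed54458abbbbbbbbbbbbbbbbbbbbbbbbbaaaaaaaaaaaa9744457a9999989aeeeeeeee
182 eeeecbdeeeeeee7457abbbbbbbbbbbbbbb
[... 1175 characters left out ...]
7777
210 99999999999bbbbbbbbbbbbbba744445544444444444445444458bbbbbbbbbbbbbbbeeeeed97777777
212 999999999999bbbbbbbbbbbbbba975455444444444444445458aabbbbbbbbbbbbabeeeeec777777777
214 789999999999abbbbbbbbbbbbbbbaa8554444444444444458abbbbbbbbbbbbbbaaeeeeeb7777777777
216 777789999999999bbbbbbbbbbbbbbbaa644444444444448bbbbbbbbbbbbbbbbbceeeec777777777777
218 7777777899999999cbbbbbbbaaaaaaaa544444444444447bbbbbbbbbbbbbbba9aaaa87777777777777
220 7777777777899999abdcbbbbbbbbbbba444444444444447bbbbbbbbbbbbbba99999777777777777777
222 7777777777777789999accbbbbbbbbb9444444444444445bbbbbbbbbbba99999987777777777777777
224 777777777777777778999acccbbbbbb9444444445544445bbbbbbbbba9999999777777777777777777
```

Emit:
{"method": "servo_tool", "body": {
  "rows": [
    [[0,0,0,0,0,0.003,-1],[0,0,0,0,0,0.005,-1],[0,0,0,0,0,0.005,-1],[0,0,0,0,0,0.005,-1],[0,0,0,0,0,0.004,-1],[0,0,0,0,0,0,-1],[0,0,0,0,0,0,-1],[0,0,0,0,0,0,-1]]
  ]
}}

```text
t: 22.32
tcp_pos: [0.4266, 0.0334, 0.1778]
tool_rot: [0.993, 0.116, -0.0, -0.0]
force: [0.6, 0.5, -0.6]
finger_gap: 0.199
gripper_force: 49.0
```

Emit:
{"method": "servo_tool", "body": {
  "rows": [
    [[0,0,0,0,0,0.003,-1],[0,0,0,0,0,0.005,-1],[0,0,0,0,0,0.006,-1],[0,0,0,0,0,0.005,-1],[0,0,0,0,0,0.004,-1],[0,0,0,0,0,0,-1],[0,0,0,0,0,0,-1],[0,0,0,0,0,0,-1]]
  ]
}}

```text
t: 22.98
tcp_pos: [0.4266, 0.0334, 0.1549]
tool_rot: [0.993, 0.116, -0.0, -0.0]
force: [-0.7, 1.3, -0.0]
finger_gap: 0.195
gripper_force: 49.0
```

Emit:
{"method": "servo_tool", "body": {
  "rows": [
    [[0,0,0,0,0,0.003,-1],[0,0,0,0,0,0.005,-1],[0,0,0,0,0,0.005,-1],[0,0,0,0,0,0.005,-1],[0,0,0,0,0,0.004,-1],[0,0,0,0,0,0,-1],[0,0,0,0,0,0,-1],[0,0,0,0,0,0,-1]]
  ]
}}

```text
t: 23.65
tcp_pos: [0.4266, 0.0334, 0.1328]
tool_rot: [0.993, 0.116, -0.0, -0.0]
force: [0.4, -0.9, -0.7]
finger_gap: 0.198
gripper_force: 49.0
```

```bash
python3 - <<'E'
from h import *
st,c,i=wrist("w10"); t=st["tcp_pos"]; print(st["qd"])
b=np.array([.4245,.0339,.071]); print("bore centre",proj(c,b),"bore top",proj(c,b+.012*UP),"outer top",proj(c,b+.024*UP),"collar edge",proj(c,t+[-.0025,0,-.0324]+.013*UP))
g=cv2.cvtColor(i,cv2.COLOR_BGR2GRAY)
for r in range(184,244,2): print(r,"".join("%x"%(v//16) for v in g[r,275:375]))
E
```

```text
{'t': 23.65, 'tcp_pos': array([0.4266, 0.0334, 0.1328]), 'tool_rot': array([ 0.9932,  0.1161, -0.    , -0.    ]), 'force': array([ 0.3569, -0.8921, -0.7489]), 'finger_gap': 0.19833398569648183}
[ 0.0001 -0.0066 -0.0018  0.0007 -0.0004  0.0009]
bore centre [322.8385 233.0771] bore top [322.8328 214.0683] outer top [322.8269 194.3783] collar edge [323.586  232.0199]
184 78eeeeeeeeeeeedeeeeeeeaaaaaa9999a9765555555555555555555555555579aaaaaaaaaaaaaaa889aaaaa99aaaaaaa9999
186 aeeeeeeeeeeeddeeeeeeeeeeeaaaaa9755555555555555555555555555555555579aaaaaaaaaaaaa988aaaa9aa99aaaaaaaa
188 eeeeeeeeeeddeeeeeeeeeeeeeaaa755555555555555555555555555555555555555558aaaaaaaaaaa988999aaaaaaaaaaaab
190 eeeeeeeeeddeeeeeeeeeeeee9655555555555555555555555555555555555555555555558aaaaaaaaaa9899999aaaaaaaaae
192 eeeeeeeecdeeeeeeeeeeeeea555555555555555555555555555555555555555555555555558aaaaaaaaa9889a9999aaaaaee
194 eeeeeeeddeeeeeeeeeeeee555555555555555555555555555555555555555555555555555457aaaaaaaaaa8899999999abee
196 eeeeeecceeeeeeeeeeee8555555555555555555567889aaaaaaa99766555555555555555555558aaaaaaaaa9899999a9aee
[... 1716 characters left out ...]
444445555554444445555544444555454444447abbbbbbbbbbbbbbbbaaaeeeeeeeeeec
232 999aaa9988bbbbbbbbbbbbbbbbba644444455555544445555555555445555454444479bbbbbbbbbbbbbbbbaaceeeeeeeeeb7
234 9999999999bbbbbbbbbbbbbbbbba74444455545555555555566666555555544444447bbbbbbbbbbbbbbbbba9eeeeeeeec777
236 99a9999999abbbbbbbbbbbbbbbba84444445556777777777777777777765555444457bbbbbbbbbbbbbbbbba9eeeeeee97777
238 9aa99999999bbbbbbbbbbbbbbbba95455557777777777777777777777777777655557bbbbbbbbbbbbbbbbbaaeeeeec777777
240 a9a9a9a9999bbbbbbbbbbbbbbbbba656777777777777777777777777777777777656bbbbbbbbbbbbbbbbbbaceeed97777777
242 9aaa999a99abcccccbbbbbbbbbb9567777777777777777777777777777777777777659bbbbbbbbbbbbbbbbbeeec777777777
```

Emit:
{"method": "servo_tool", "body": {
  "rows": [
    [[0,0,0,0,0,0,-1],[0,0,0,0,0,0,-1],[0,0,0,0,0,0,-1],[0,0,0,0,0,0,-1]]
  ]
}}

```text
t: 24.03
tcp_pos: [0.4266, 0.0333, 0.133]
tool_rot: [0.993, 0.116, 0.0, 0.0]
force: [0.5, -0.3, -2.0]
finger_gap: 0.191
gripper_force: 49.0
```

```bash
python3 -c "
from station import manip
print(manip.sign_off())"
```

```text
the job is handed in; nothing more can be done
None
```

I swapped the bushes and handed the job in at 24 s of the 72 s allowed; by my measurements the rod is held upright and centred in the wide bore to about 1 mm, tip about 15 mm below the bush, but the sign-off gave no verdict.

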